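# Hold an amplifier module against the sprung contact bar of a test fixture

### The job

Pick up the aluminium amplifier module and set it flat on the fixture's plate with its contact end (blue, brass pads) towards the white sprung contact bar, centred on the bar and square to it. Then push it against the bar with a steady 10 N or so, so that the bar's red pointer stands in the green zone, never driving the bar to the end of its travel, and finish still gripping and pushing it like that, as a third hand for the technician who will screw it down. Leave the meter, the screw tray and the screwdriver where they are.

Things in the scene. Friction and masses are not known exactly. Their poses are not given: they have to be found in the camera images.
- module: aluminium module, 0.2-0.45 kg: box 90 (its x) x 50 (y) x 40 mm high, origin at the centre of its underside. +x end: contact end, blue with brass pads; -x end: a brass connector 14 mm long. Grip it from above across the 50 mm width at mid length. Starts flat on the blue mat (top at z = 2 mm) on the robot's right, contact end towards world +y, up to 0.6 rad off.
- module_front (a point): centre of the module's contact face: 45 mm along module +x from its origin, 26 mm above its underside. (At the foot of the module's long sides stand four screw ears, 14 x 14 x 4 mm thick, out to y = +-39 mm, centred at x = +-38 mm; the 62 mm between them is free for the fingers.)
- fixture: fixed test fixture on the robot's left. Origin at the underside centre of its dark plate, 250 (x) x 150 (y) x 10 mm; underside at z = 2 mm, so the module rests at z = 12 mm. +x is the pressing direction (world +y, up to 0.35 rad off). A grey block covers x = 95 to 125 mm, 50 mm high; from the bar back to x = -125 mm the plate is free. White lane lines at y = +-45 mm.
- bar_face (a point): centre of the pressed face of the white contact bar (it faces fixture -x). Untouched it is at fixture x = 55 mm, y = 0, 28 mm above the fixture's origin; it moves with the bar. The bar is 90 wide (y), 30 high and 14 mm thick.
- bar (a joint): how far the bar is pushed in along fixture +x, in m: 0 untouched, 0.020 at its end stop. Its spring pushes back with 2 N + 0.8 N per mm: 6 N at 5 mm, 10 N at 10 mm, 14 N at 15 mm. A red pointer at its -y end, level with its face, moves over a strip on the plate: amber 0 to 5 mm, green 5 to 15, red 15 to 20.
- meter: bystander: black handheld meter lying on the mat, 75 x 150 x 34 mm, origin at the centre of its underside
- tray: bystander: orange open screw tray with two bins, 85 x 120 x 28 mm, origin at the centre of its underside
- screwdriver: bystander: screwdriver with red handle lying on the mat, 180 mm long along its x

How it is judged:
By the outcome, as a careful person would: the job done as asked, in the order asked, and still so for the second after the job is handed in, while the arm keeps its last pose, push and grip.
It also fails if it takes over 35 s, if anything falls off the work surface, if the arm or the gripper's body presses on something with over 40 N, if the wrist force passes 120 N, or if a joint passes its speed limit or range.

### The arm

A 6-joint arm with a two-finger parallel gripper is mounted at the origin on the work surface. World frame = base frame: x ahead of the robot, y to its left, z up, the work surface at z = 0. Lengths are in m, angles in rad, forces in N, time in s.
With the tool pointing down it reaches from about 0.35 to 0.975 m from the base axis. Payload 4.9 kg.
Tool frame: the origin (TCP) lies at the very end of the fingers, on their centre line; the grasp point (between the pads) lies 19 mm behind it (ctrl.pinch_z is the distance from the TCP to the grasp point, in m); z points along the fingers, y is the direction in which the jaws open and shut (so a half turn about z gives the same grasp; the last joint's range is limited). The gripper opens to 85 mm and grips with 20 to 120 N. Pads are 22 mm wide; open, the fingers measure 114 mm over their backs; the gripper's body (76 mm by 85 mm) begins 54 mm behind the grasp point. The pads swing forward as they close: fully open they stand 13 mm farther back than shut.
Start: joints at [-1.441, 0.053, 1.613, -0, 1.476, -0.119], TCP at [0.154, -0.606, 0.21] pointing down, gripper open.
Joint ranges: [-3.01, 3.01], [-1.01, 2.22], [0.06, 2.58], [-1.02, 4.17], [0.09, 2.62], [-3.14, 3.14]. Speed limits (rad/s): [2.57, 2.57, 3.14, 3.14, 3.14, 3.14].

### API

Orientations are given as a rotation vector (axis times angle).
In Python, from station import ctrl gives the robot as it stands.
- The arm moves only by the tool carry_out, never from a script. Its argument "series" is a list of rows, each a list of 7 numbers: the shift along the world's x, y, z each as a share of 0.025 m, from -1 to 1, then the turn, a rotation vector about the world's x, y, z each as a share of 0.1 rad, from -1 to 1, then the opening, from 0 (shut) to 1 (fully open). A call has 1 to 12 rows; each row shifts and turns the commanded pose from where the row before left it; what a row does not reach is not made up. A row lasts 1/10 s, in which the tool goes at most 50 mm and 8.59 degrees, less where a joint would pass 70% of its speed; a pose out of reach is approached as far as the arm can. A call with a number of a shift or a turn outside -1 to 1 is refused whole. A call with a gripper value outside its range is refused whole. The fingers move at their own pace and stop on an object; "grip_force" is the grip in N (left out, the last holds). Time passes only in rows, so rows that do not move let the fingers close. It gives the time, the measured TCP pose, the force and the opening at its end, in the units of the state.
- ctrl.get_obs(): the state, without advancing time (a new reading comes with each control period).
- ctrl.get_image(name): name is "scene" or "top"; returns a dict with "frame" (480x640x3 uint8, blue, green, red), "fx", "fy", "cx", "cy" (pixels), "R" (3x3) and "t" (3): a world point X has camera coordinates R X + t. Camera axes: x right, y down, z forward; pixel columns grow to the right and rows downward; lengths in m; the calibration is good to about 2 mm. A picture is of the moment at which its call begins. There is no depth.
- ctrl.finish_job(): hands the job in, once; it reports no verdict.
Trained networks look in a picture, given as the dict that the camera call returned (one of the last four; its "shot" number tells which), for a name from the list of things; names that differ only in an ending like _2 or _b are one class to them, and where a whole thing is asked for, a point or a joint stands for the part that bears it (a point fixed in the world has none). Each returns a list of dicts, best first, with "p" (0 to 1); they miss things now and then, are a little off and sometimes report something else, mostly with a low value. They report only what shows in the picture. A call takes as long as a camera call.
- ctrl.trace(picture, name): "mask" (480x640 bool, what is visible of it) and "rect" ([left, top, width, height] as shares, 0 to 1, of the picture: columns of its width, rows of its height, round what is visible of it).
- ctrl.mark_of(picture, name): "position" ([column, row] as shares, 0 to 1, of the picture: columns of its width, rows of its height: a listed point, or the origin of a listed thing).
The state is a dict: "t": time; "q": joint angles; "dq": joint speeds; "effort": joint torques, N m; "tool_pos": TCP position; "tool_rot": TCP orientation; "contact_force": force on the tool from outside, world axes, zero at the start; "wrist_torque": the same for the moment, N m; "opening": finger opening in m.
Only numpy, scipy, OpenCV 4.12 (cv2) and the standard library are available. Lean on these libraries where they do the work, as an engineer would, in place of code of your own. Each camera call takes 0.05 s, during which the arm holds its last target.

## Working session

There is one attempt and no reset: what is moved stays moved. The work goes in short steps, Python scripts to look and compute and a tool call to move; the robot and the scene stay as the last step left them, time stands still between calls to the robot, and variables do not carry over. Pictures are saved under pics/ and viewed, and the job is handed in when it is done.

Besides the shell and the picture viewer there is one more tool, called after "Call:" as name(argument=value, ...), one argument or row to a line, values as JSON. carry_out: Moves the arm, as the interface text tells. Shift numbers are shares of 0.025 m and turn numbers shares of 0.1 rad, none past 1 either way. Its arguments: {"type":"object","properties":{"series":{"type":"array"},"grip_force":{"type":"number"}},"required":["series"]}

```bash
ls; mkdir -p pics
cat > h.py <<'E'
import numpy as np, cv2
from station import ctrl
def pix(p): return np.array([p[0]*640,p[1]*480])
def ray(im,uv):
    R=np.array(im["R"]);t=np.array(im["t"])
    d=R.T@np.array([(uv[0]-im["cx"])/im["fx"],(uv[1]-im["cy"])/im["fy"],1.])
    return -R.T@t,d
def atz(im,uv,z):
    c,d=ray(im,uv);return c+d*(z-c[2])/d[2]
def proj(im,X):
    c=np.array(im["R"])@np.array(X)+np.array(im["t"]);return np.array([im["fx"]*c[0]/c[2]+im["cx"],im["fy"]*c[1]/c[2]+im["cy"]])
def tri(a,ua,b,ub):
    c1,d1=ray(a,ua);c2,d2=ray(b,ub);d1/=np.linalg.norm(d1);d2/=np.linalg.norm(d2)
    s=np.linalg.lstsq(np.array([d1,-d2]).T,c2-c1,rcond=None)[0]
    p,q=c1+s[0]*d1,c2+s[1]*d2
    return (p+q)/2,np.linalg.norm(p-q)
E
python3 - <<'E'
from h import *
np.set_printoptions(precision=4,suppress=True)
s=ctrl.get_image("scene");t=ctrl.get_image("top")
cv2.imwrite("pics/s0.png",s["frame"]);cv2.imwrite("pics/t0.png",t["frame"])
for im in(s,t): print(im["fx"],-np.array(im["R"]).T@im["t"])
for n in["module","module_front","fixture","bar_face","meter","tray","screwdriver"]:
    try:
        a=ctrl.mark_of(s,n);b=ctrl.mark_of(t,n)
        print(n,[(pix(x["position"]).round(1),round(x["p"],2)) for x in a[:2]],[(pix(x["position"]).round(1),round(x["p"],2)) for x in b[:2]])
        if a and b: print("  ",tri(s,pix(a[0]["position"]),t,pix(b[0]["position"])))
    except Exception as e: print(n,e)
o=ctrl.get_obs();print(o,ctrl.pinch_z)
E
```

```text
pics
578.6622373201393 [ 1.4584 -0.132   0.6235]
609.861773758862 [ 0.4864 -0.0305  1.1908]
module [(array([209.2, 222.4]), 0.95)] [(array([417.3, 343.2]), 0.9)]
   (array([ 0.4215, -0.2222,  0.0055]), np.float64(0.008797674059322119))
module_front [(array([233.7, 212.8]), 0.97)] [(array([393.7, 345.7]), 0.71)]
   (array([ 0.4182, -0.1728,  0.0235]), np.float64(0.005022638112249663))
fixture [(array([404.5, 235.4]), 0.6)] [(array([215.9, 300.8]), 0.64)]
   (array([0.506 , 0.1673, 0.0006]), np.float64(0.00727432922559174))
bar_face [(array([433.1, 214.7]), 0.88)] [(array([186.1, 306.3]), 0.75)]
   (array([0.4964, 0.2206, 0.0393]), np.float64(0.0006257002176238011))
meter [(array([202.6, 329.4]), 0.58)] [(array([413.2, 175.6]), 0.87)]
   (array([ 0.7494, -0.222 ,  0.0049]), np.float64(0.0066182497663811665))
tray [(array([330.3, 313.4]), 0.97)] [(array([312.7, 187.1]), 0.72)]
   (array([ 0.7292, -0.0191,  0.0017]), np.float64(0.0014560107299172883))
screwdriver [(array([485.3, 304.9]), 0.63)] [(array([178.3, 185.2]), 0.7)]
   (array([0.736 , 0.2463, 0.0008]), np.float64(0.0014415747352751701))
{'t': 0.8, 'q': array([-1.441 ,  0.0527,  1.6129, -0.    ,  1.476 , -0.119 ]), 'dq': array([ 0.0008, -0.0019, -0.0003, -0.0002, -0.0006, -0.0012]), 'effort': array([ -0.0011, -39.365 , -37.0437,  -0.0001,   0.0004,   0.    ]), 'tool_pos': array([ 0.1539, -0.6057,  0.2097]), 'tool_rot': array([-3.1173, -0.3898,  0.    ]), 'contact_force': array([ 0.0672,  0.1666, -1.0192]), 'wrist_torque': array([-0.0066, -0.0092,  0.0563]), 'opening': 0.08550439237453132} 0.0187
```

View images.

View pics/s0.png

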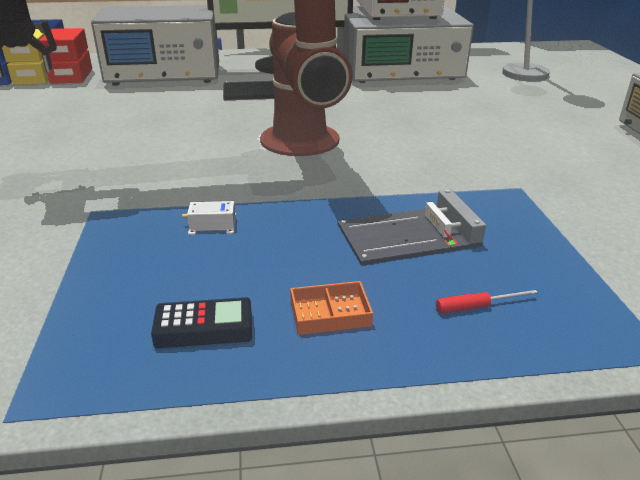

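View pics/t0.png

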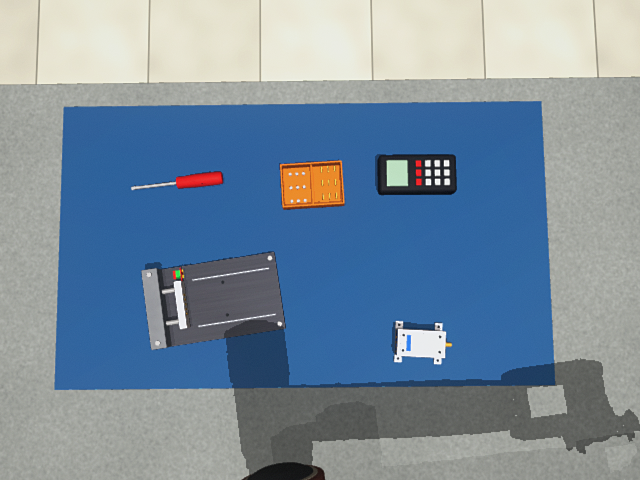

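Run:
```python
import cv2
a=cv2.imread("pics/t0.png")
cv2.imwrite("pics/t0m.png",cv2.resize(a[300:400,360:480],None,fx=6,fy=6,interpolation=cv2.INTER_CUBIC))
cv2.imwrite("pics/t0f.png",cv2.resize(a[240:360,130:290],None,fx=5,fy=5,interpolation=cv2.INTER_CUBIC))
```

```text
(no output)
```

View pics/t0m.png

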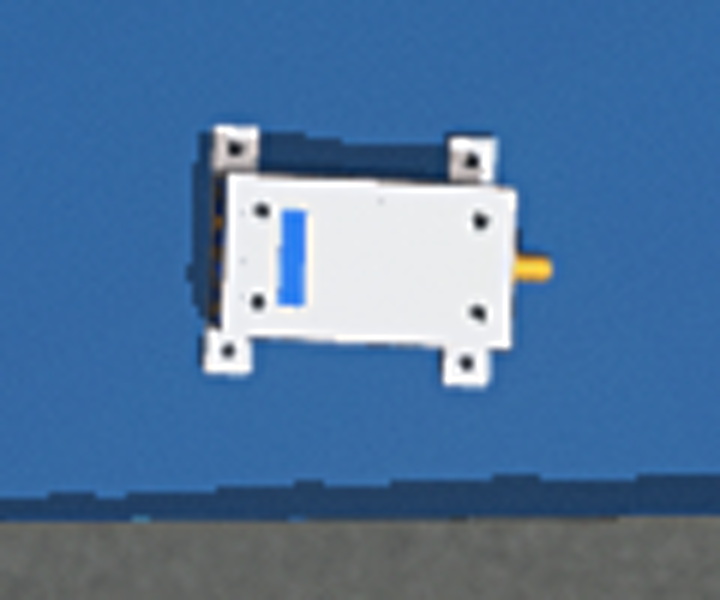

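View pics/t0f.png

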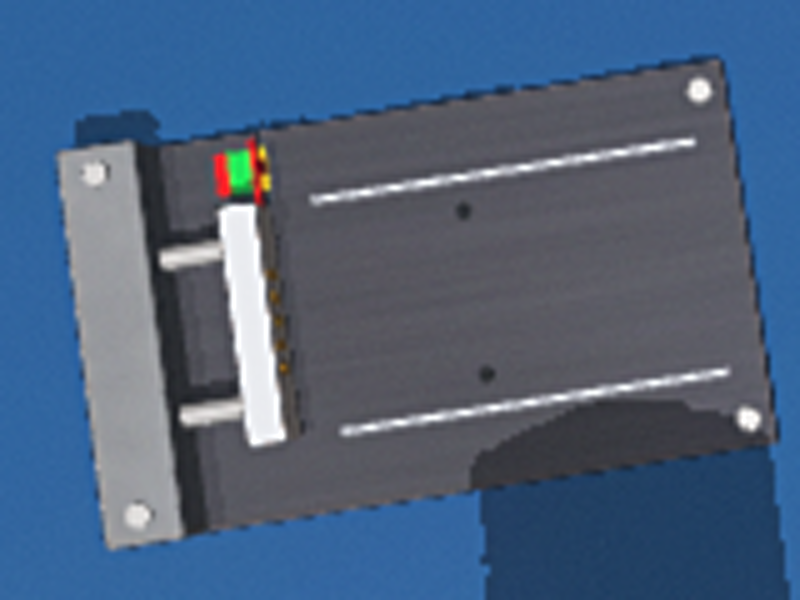

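Run:
```python
from h import *
np.set_printoptions(precision=4,suppress=True)
t=ctrl.get_image("top");s=ctrl.get_image("scene")
c6=lambda l:[np.array(p)/6+[360,300]-0.4 for p in l]
c5=lambda l:[np.array(p)/5+[130,240]-0.4 for p in l]
from scipy.optimize import least_squares
def fit(L,uv,x0):
    f=lambda p:np.concatenate([proj(t,[p[0]+np.cos(p[2])*a-np.sin(p[2])*b,p[1]+np.sin(p[2])*a+np.cos(p[2])*b,c])-u for (a,b,c),u in zip(L,uv)])
    r=least_squares(f,x0);return r.x,r.fun.reshape(-1,2)
# top-image: left=+y (module +x), up=+x world => module -y
top=c6([(228,173),(517,187),(511,348),(222,338)])
Lt=[(.045,-.025,.042),(-.045,-.025,.042),(-.045,.025,.042),(.045,.025,.042)]
ear=c6([(235,148),(472,160),(466,362),(228,350)])
Le=[(.038,-.032,.006),(-.038,-.032,.006),(-.038,.032,.006),(.038,.032,.006)]
for L,u in((Lt,top),(Le,ear),(Lt+Le,top+ear)): 
    m,r=fit(L,u,[.42,-.22,1.5]);print("module",m,np.abs(r).max(0))
# fixture
bar=c5([(218,208),(255,205),(285,438),(248,446)])
Lb=[(.069,-.045,.045),(.055,-.045,.045),(.055,.045,.045),(.069,.045,.045)]
pl=c5([(718,57),(776,440)]);Lp=[(-.125,-.075,.012),(-.125,.075,.012)]
bl=c5([(57,150),(134,143),(184,540),(110,549)])
Lbl=[(.125,-.075,.052),(.095,-.075,.052),(.095,.075,.052),(.125,.075,.052)]
for L,u in((Lb,bar),(Lp+Lbl,pl+bl),(Lb+Lp+Lbl,bar+pl+bl)):
    f,r=fit(L,u,[.5,.17,1.7]);print("fixture",f,r.round(1).tolist())
F=s["frame"].copy()
for L,p in((Lt+Le,m),(Lb+Lp+Lbl,f)):
    for a,b,c in L:
        w=[p[0]+np.cos(p[2])*a-np.sin(p[2])*b,p[1]+np.sin(p[2])*a+np.cos(p[2])*b,c]
        u=proj(s,w);cv2.circle(F,(int(round(u[0])),int(round(u[1]))),0,(0,0,255),-1)
A=cv2.resize(F[190:245,165:265],None,fx=7,fy=7,interpolation=cv2.INTER_NEAREST)
B=cv2.resize(F[180:265,330:490],None,fx=5,fy=5,interpolation=cv2.INTER_NEAREST)
cv2.imwrite("pics/a.png",A);cv2.imwrite("pics/b.png",B)
```

```text
module [ 0.4235 -0.2192  1.5167] [0.3117 0.2801]
module [ 0.4237 -0.219   1.511 ] [0.0236 0.0238]
module [ 0.4236 -0.2191  1.514 ] [0.2271 0.3932]
fixture [0.5087 0.1694 1.7106] [[-0.0, -0.0], [-0.1, -0.6], [0.1, 0.5], [0.0, 0.1]]
fixture [0.5092 0.1695 1.7195] [[0.6, -0.1], [0.8, 0.2], [-0.7, 0.3], [-0.2, -0.8], [0.4, -0.2], [-0.8, 0.5]]
fixture [0.5092 0.1695 1.7189] [[-0.2, -0.0], [-0.3, -0.6], [0.2, 0.5], [0.2, 0.0], [0.6, -0.0], [0.8, 0.2], [-0.7, 0.3], [-0.2, -0.8], [0.4, -0.2], [-0.8, 0.5]]
```

View pics/a.png

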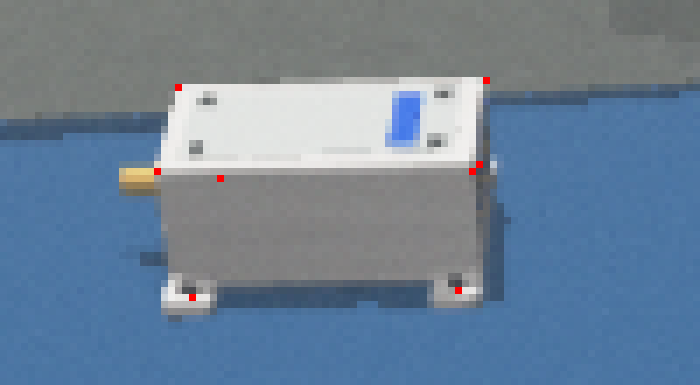

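View pics/b.png

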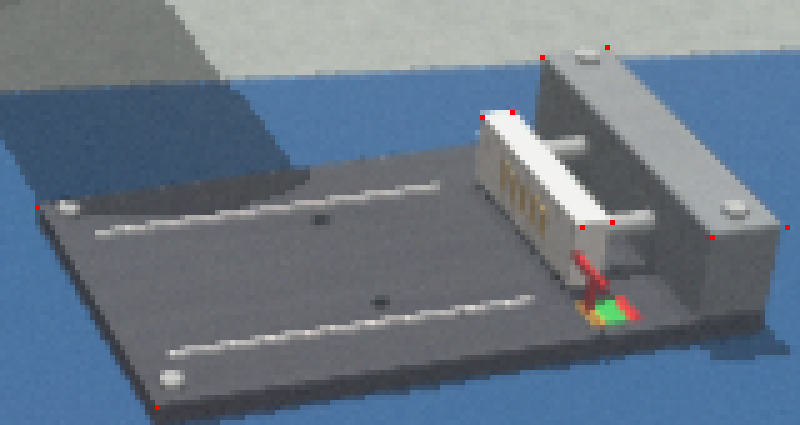

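Call:
carry_out(
  series=[
    [0.67,0.97,0,0,0,0.79,1],
    [0.67,0.97,0,0,0,0.79,1],
    [0.67,0.97,0,0,0,0.79,1],
    [0.67,0.97,0,0,0,0.79,1],
    [0.67,0.97,0,0,0,0.79,1],
    [0.67,0.97,0,0,0,0.79,1],
    [0.67,0.97,0,0,0,0.79,1],
    [0.67,0.97,0,0,0,0.79,1],
    [0.67,0.97,-0.3,0,0,0.79,1],
    [0.67,0.97,-0.5,0,0,0.79,1],
    [0.67,0.97,-0.5,0,0,0.79,1],
    [0.67,0.97,-0.5,0,0,0.79,1],
  ],
  grip_force=70,
)

```text
t: 2.1
tool_pos: [0.3555, -0.3138, 0.1645]
tool_rot: [2.592, 1.773, 0.0]
contact_force: [0.3, -0.1, -0.3]
opening: 0.0855
```

Call:
carry_out(
  series=[
    [0.67,0.97,-0.3,0,0,0.79,1],
    [0.67,0.97,-0.3,0,0,0.79,1],
    [0.67,0.97,-0.3,0,0,0.79,1],
    [0.67,0.97,-0.3,0,0,0.79,1],
    [0,0,0,0,0,0,1],
    [0,0,0,0,0,0,1],
  ],
)

```text
t: 2.7
tool_pos: [0.422, -0.2174, 0.1347]
tool_rot: [-2.284, -2.157, 0.001]
contact_force: [-0.8, -0.1, -0.0]
opening: 0.085
```

```bash
cat >> h.py <<'E'
from scipy.spatial.transform import Rotation as Ro
def rep():
    np.set_printoptions(precision=4,suppress=True)
    o=ctrl.get_obs();R=Ro.from_rotvec(o["tool_rot"]).as_matrix()
    print(o["t"],"pos",o["tool_pos"],"ydir",np.arctan2(R[1,1],R[0,1]),"z",R[:,2],"F",o["contact_force"],"M",o["wrist_torque"],"op",o["opening"],"q",o["q"])
    return o
E
python3 -c "
from h import *;rep()"
```

```text
2.7 pos [ 0.422  -0.2174  0.1347] ydir -0.05715843198157727 z [-0.0003 -0.0003 -1.    ] F [-0.8021 -0.0527 -0.016 ] M [ 0.0089  0.0471 -0.0239] op 0.08502723479392019 q [-0.6325 -0.2612  2.0306 -0.0004  1.3723 -0.5752]
```

Call:
carry_out(
  series=[
    [0.06,-0.07,-0.8,0,0,0,1],
    [0,0,-0.8,0,0,0,1],
    [0,0,-0.8,0,0,0,1],
    [0,0,-0.8,0,0,0,1],
    [0,0,-0.8,0,0,0,1],
    [0,0,-0.8,0,0,0,1],
    [0,0,-0.19,0,0,0,1],
    [0,0,0,0,0,0,1],
    [0,0,0,0,0,0,1],
  ],
)

```text
t: 3.6
tool_pos: [0.424, -0.2205, 0.0112]
tool_rot: [2.284, 2.154, 0.0]
contact_force: [0.2, 0.6, 0.4]
opening: 0.0853
```

```bash
python3 -c "
from h import *;rep()
s=ctrl.get_image('scene');t=ctrl.get_image('top')
A=cv2.resize(s['frame'][120:260,130:290],(640,560));B=cv2.resize(t['frame'][280:400,350:500],None,fx=5,fy=5)
cv2.imwrite('pics/s1.png',A);cv2.imwrite('pics/t1.png',B)"
```

```text
3.6 pos [ 0.424  -0.2205  0.0112] ydir -0.05886650252503665 z [ 0.0016 -0.0013 -1.    ] F [0.2446 0.6471 0.4284] M [ 0.0573  0.037  -0.0032] op 0.0853062352349388 q [-0.6354 -0.0861  2.1051 -0.0001  1.1206 -0.5765]
```

View pics/s1.png

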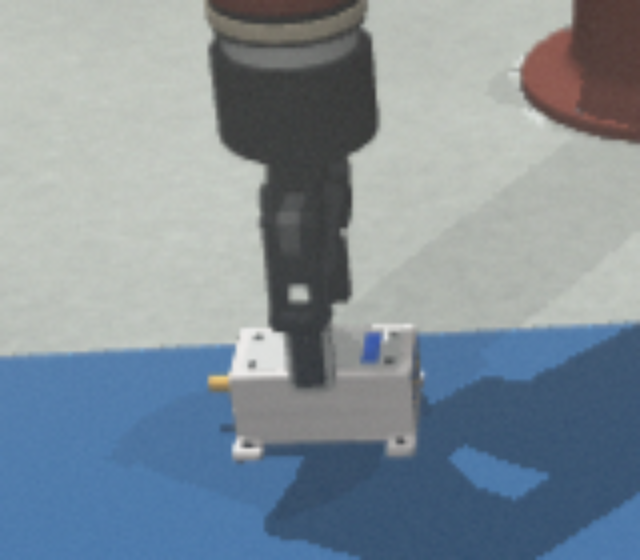

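View pics/t1.png

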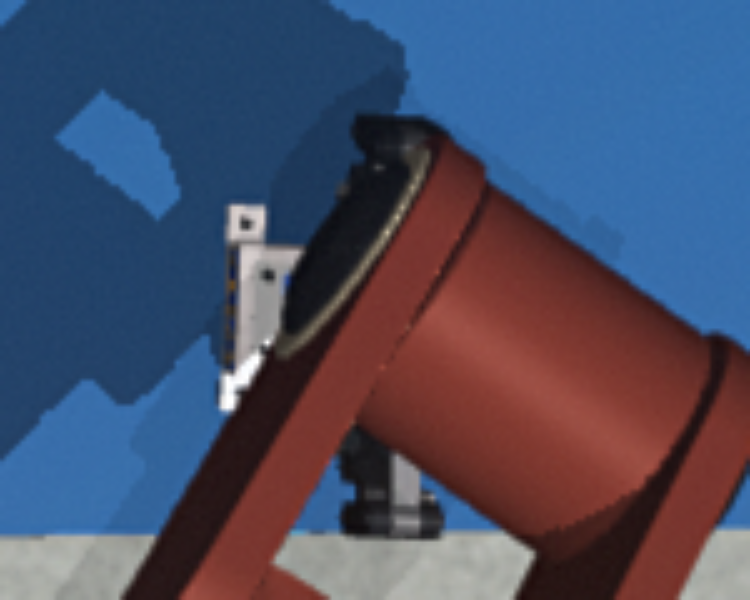

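Call:
carry_out(
  series=[
    [0,0.04,0,0,0,0,0.8],
    [0,0,0,0,0,0,0.3],
    [0,0,0,0,0,0,0],
    [0,0,0,0,0,0,0],
    [0,0,0,0,0,0,0],
    [0,0,0,0,0,0,0],
    [0,0,0,0,0,0,0],
  ],
  grip_force=70,
)

```text
t: 4.4
tool_pos: [0.4241, -0.2189, 0.011]
tool_rot: [2.284, 2.155, 0.001]
contact_force: [-1.3, 1.2, 5.1]
opening: 0.0477
```

```bash
python3 -c "
from h import *;rep()"
```

```text
4.4 pos [ 0.4241 -0.2189  0.011 ] ydir -0.057848355336137254 z [ 0.0013 -0.0008 -1.    ] F [-1.253   1.1884  5.0746] M [0.1471 0.1111 0.0006] op 0.04770678664760437 q [-0.6326 -0.087   2.1063  0.0001  1.1208 -0.5748]
```

Call:
carry_out(
  series=[
    [0,0,0.4,0,0,0,0],
    [0,0,0.8,0,0,0,0],
    [0,0,0.8,0,0,0,0],
    [0,0,0.8,0,0,0,0],
    [0.1,0.45,0.4,0,0,0.1,0],
    [0.2,0.9,0,0,0,0.13,0],
    [0.22,0.95,0,0,0,0.13,0],
    [0.22,0.95,0,0,0,0.13,0],
    [0.22,0.95,0,0,0,0.13,0],
    [0.22,0.95,0,0,0,0.13,0],
    [0.22,0.95,0,0,0,0.13,0],
    [0.22,0.95,0,0,0,0.13,0],
  ],
)

```text
t: 5.6
tool_pos: [0.4629, -0.0402, 0.0889]
tool_rot: [-2.17, -2.268, 0.001]
contact_force: [0.0, -0.3, -3.7]
opening: 0.0477
```

Call:
carry_out(
  series=[
    [0.22,0.95,0,0,0,0.13,0],
    [0.22,0.95,0,0,0,0.13,0],
    [0.22,0.95,0,0,0,0.13,0],
    [0.22,0.95,0,0,0,0.13,0],
    [0.22,0.95,0,0,0,0.13,0],
    [0.22,0.95,0,0,0,0.13,0],
    [0.22,0.9,0,0,0,0.13,0],
    [0.15,0.5,0,0,0,0.1,0],
    [0,0,0,0,0,0,0],
    [0,0,0,0,0,0,0],
  ],
)

```text
t: 6.6
tool_pos: [0.5055, 0.1351, 0.0893]
tool_rot: [-2.055, -2.376, 0.002]
contact_force: [-1.0, -1.1, -2.9]
opening: 0.0476
```

```bash
python3 -c "
from h import *;rep()
s=ctrl.get_image('scene');t=ctrl.get_image('top')
A=cv2.resize(s['frame'][100:270,310:510],(700,595));B=cv2.resize(t['frame'][220:360,120:300],None,fx=4,fy=4)
cv2.imwrite('pics/s2.png',A);cv2.imwrite('pics/t2.png',B)"
```

```text
6.6 pos [0.5055 0.1351 0.0893] ydir 0.14455624635108402 z [-0.0014 -0.0007 -1.    ] F [-0.9662 -1.1016 -2.9496] M [-0.026  -0.0032 -0.0177] op 0.04760321948840788 q [ 0.1192 -0.0836  1.9558 -0.0006  1.2709 -0.0252]
```

View pics/s2.png

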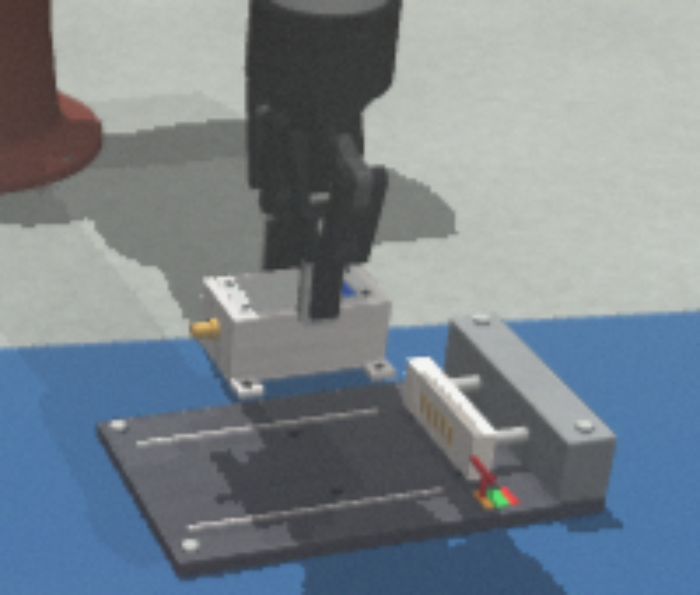

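View pics/t2.png

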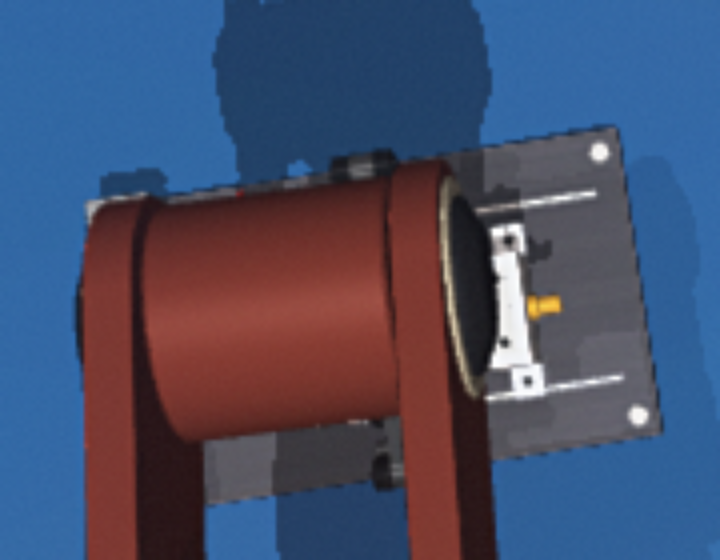

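Call:
carry_out(
  series=[
    [0.34,0.05,0,0,0,0.04,0],
    [0,0,-0.6,0,0,0,0],
    [0,0,-0.7,0,0,0,0],
    [0,0,-0.7,0,0,0,0],
    [0,0,-0.5,0,0,0,0],
    [0,0,-0.1,0,0,0,0],
    [0,0,0,0,0,0,0],
    [0,0,0,0,0,0,0],
  ],
)

```text
t: 7.5
tool_pos: [0.5154, 0.1365, 0.0257]
tool_rot: [2.051, 2.379, 0.002]
contact_force: [0.2, -0.5, -2.6]
opening: 0.0476
```

```bash
python3 -c "
from h import *;rep()
s=ctrl.get_image('scene');t=ctrl.get_image('top')
A=cv2.resize(s['frame'][140:270,330:490],None,fx=4.5,fy=4.5,interpolation=2);B=cv2.resize(t['frame'][220:360,120:300],None,fx=4.2,fy=4.2,interpolation=2)
cv2.imwrite('pics/s3.png',A);cv2.imwrite('pics/t3.png',B)"
```

```text
7.5 pos [0.5154 0.1365 0.0257] ydir 0.14795462187630887 z [ 0.0014  0.0001 -1.    ] F [ 0.2073 -0.4836 -2.587 ] M [-0.0393 -0.031   0.0722] op 0.04762925318859768 q [ 0.1194  0.0249  1.9686 -0.0001  1.1467 -0.0286]
```

View pics/s3.png

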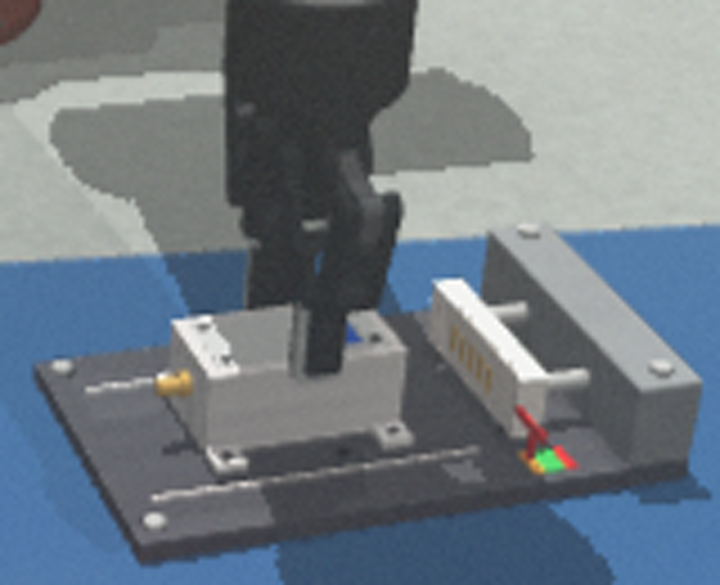

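View pics/t3.png

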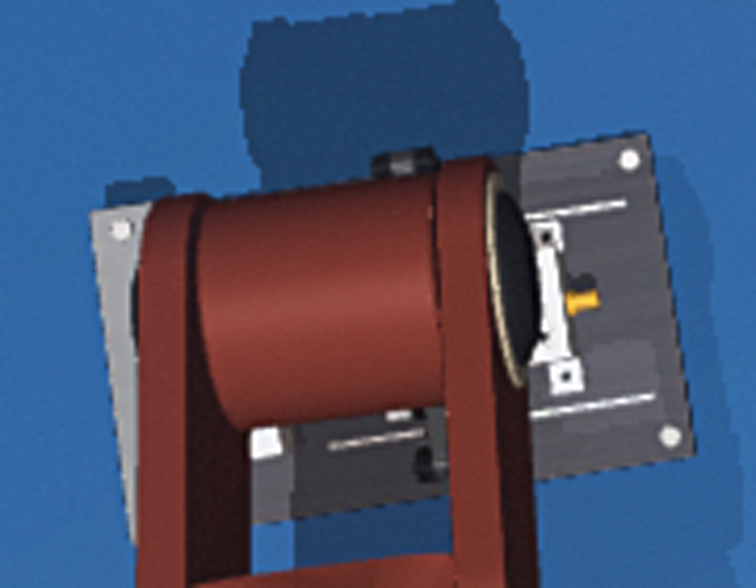

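Run:
```python
from h import *
o=rep()
t=ctrl.get_image("top")
f=np.array([.5091,.1695]);w=1.719;R=np.array([[np.cos(w),np.sin(w)],[-np.sin(w),np.cos(w)]])
c=lambda p:np.array(p)/4.2+[120,220]-0.4
for n,p,z in [("ear-",(545,236),.0205),("ear+",(566,376),.0205),("conn",(599,299),.0167+.02),("lineA",(540,216),.012),("lineA",(626,203),.012),("lineB",(560,410),.012),("lineB",(653,396),.012),("corner",(649,133),.012),("corner",(694,457),.012)]:
    P=atz(t,c(p),z)[:2];print(n,(R@(P-f)*1e3).round(1))
print("tool",R@(o["tool_pos"][:2]-f))
F=t["frame"]
# edge-precise look
cv2.imwrite("pics/t3c.png",cv2.resize(F[245:335,225:290],None,fx=6.5,fy=6.5,interpolation=0))
```

```text
7.6 pos [0.5156 0.1366 0.0261] ydir 0.1479502260845007 z [ 0.002   0.0003 -1.    ] F [-0.1557 -0.1955 -2.7041] M [-0.0206  0.0149  0.0538] op 0.04748468634566798 q [ 0.1194  0.0244  1.9685  0.      1.1467 -0.0285]
ear- [-71.9 -34.2]
ear+ [-72.   30.3]
conn [-93.5  -1.2]
lineA [-70.1 -44.4]
lineA [-110.2  -44. ]
lineB [-66.1  45. ]
lineB [-109.1   45.4]
corner [-125.6  -74.4]
corner [-123.4   75.8]
tool [-0.0335 -0.0016]
```

View pics/t3c.png

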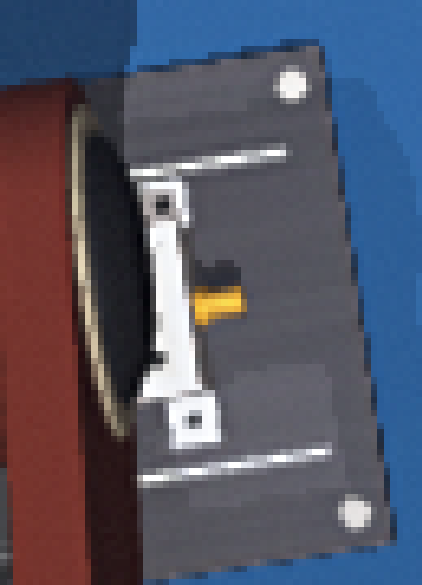

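Run:
```python
from h import *
np.set_printoptions(precision=4,suppress=True)
t=ctrl.get_image("top")  # calibration same
a=cv2.imread("pics/t0.png").astype(float);g=a.min(2)
f=np.array([.5091,.1695])
# lane lines: per-column centroid
for (x0,y0,x1,y1) in [(130+312/5,240+200/5,130+694/5,240+141/5),(130+343/5,240+432/5,130+728/5,240+371/5)]:
    pts=[]
    for u in range(int(x0)+3,int(x1)-2):
        v=y0+(y1-y0)*(u-x0)/(x1-x0);r=np.arange(int(round(v))-3,int(round(v))+4)
        w=np.clip(g[r,u]-np.median(g[r,u])-15,0,None)
        if w.sum()>20: pts.append(atz(t,(u,(w*r).sum()/w.sum()),.012)[:2])
    pts=np.array(pts);d=np.linalg.svd(pts-pts.mean(0))[2][0]
    d=d*np.sign(d[1]);n=np.array([-d[1],d[0]])
    print("line",len(pts),np.arctan2(d[1],d[0]),"mean",pts.mean(0),"resid",np.std((pts-pts.mean(0))@n), "signed offs from f at",n@(pts.mean(0)-f))
# plate edges : back edge and long side via brightness blue vs dark
b=a[:,:,0]-a[:,:,2]
def edge(z,P,Q,img,L=5):
    P=np.array(P);Q=np.array(Q);d=(Q-P)/np.linalg.norm(Q-P);n=np.array([-d[1],d[0]]);pts=[]
    for s in np.linspace(.12,.88,50):
        k=np.arange(-L,L+.1,.25);q=(P+s*(Q-P))[None]+k[:,None]*n
        v=cv2.remap(img.astype(np.float32),q[:,0].astype(np.float32)[None],q[:,1].astype(np.float32)[None],1)[0]
        dv=np.abs(np.gradient(v));dv[dv<dv.max()*.4]=0;pts.append(atz(t,P+s*(Q-P)+n*(dv*k).sum()/dv.sum(),z)[:2])
    pts=np.array(pts)
    for _ in range(3):
        m=pts.mean(0);d=np.linalg.svd(pts-m)[2][0];r=(pts-m)@[-d[1],d[0]];pts=pts[np.abs(r)<=2*r.std()+1e-6]
    a_=np.arctan2(d[1],d[0])%np.pi;return a_,m,r.std(),len(pts)
c=lambda x,y:(130+x/5-.4,240+y/5-.4)
print("back edge",edge(.012,c(718,57),c(776,440),b)[0:3],"(+pi/2)")
g2=a.mean(2)
print("barface top edge",edge(.045,c(255,205),c(285,438),g2,3))
print("bar rear top edge",edge(.045,c(218,208),c(248,446),g2,3))
print("block front",edge(.052,c(134,143),c(184,540),g2,3))
print("block rear",edge(.052,c(57,150),c(110,549),b,3))
```

```text
line 71 1.7150133469886661 mean [0.5585 0.1419] resid 0.00013189487829170366 signed offs from f at -0.04491026180155178
line 72 1.7146110130423975 mean [0.4696 0.129 ] resid 0.00011274753446198065 signed offs from f at 0.044852450078858574
back edge (np.float64(0.1449153752813812), array([0.5314, 0.0462]), np.float64(0.000167629759050586)) (+pi/2)
barface top edge (np.float64(0.1437129697133197), array([0.5008, 0.2243]), np.float64(0.00032843523193724374), 50)
bar rear top edge (np.float64(0.14492041212381634), array([0.4989, 0.2379]), np.float64(0.0003067074912135615), 48)
block front (np.float64(0.1437929748400224), array([0.4935, 0.264 ]), np.float64(0.00024176950038971796), 42)
block rear (np.float64(0.14349355201109404), array([0.4909, 0.2932]), np.float64(0.00016706378418313313), 50)
```

Call:
carry_out(
  series=[
    [-0.08,-0.01,-0.06,0,0,-0.04,0],
    [0,0,-0.04,0,0,0,0],
    [0,0,-0.04,0,0,0,0],
    [0,0,0,0,0,0,0],
    [0,0,0,0,0,0,0],
  ],
)

```text
t: 8.2
tool_pos: [0.5126, 0.1363, 0.0214]
tool_rot: [-2.056, -2.375, 0.0]
contact_force: [-0.9, 0.1, -3.6]
opening: 0.0471
```

```bash
cat >> h.py <<'E'
def fx(o):
    w=1.7148;R=np.array([[np.cos(w),np.sin(w)],[-np.sin(w),np.cos(w)]])
    r=R@(o["tool_pos"][:2]-[.5091,.1695]);F=R@o["contact_force"][:2]
    print("fixture-frame tool mm",r*1e3,"gap to bar mm",(0.055-r[0]-.045)*1e3,"F",F,"ydir err",Ro.from_rotvec(o["tool_rot"]).as_matrix()[1,1])
E
python3 -c "
from h import *;fx(rep())"
```

```text
8.2 pos [0.5126 0.1363 0.0214] ydir 0.14401964883565652 z [-0.0001 -0.     -1.    ] F [-0.8837  0.0513 -3.5913] M [0.0017 0.022  0.0106] op 0.04705750641132074 q [ 0.1195  0.0261  1.9758 -0.      1.1399 -0.0245]
fixture-frame tool mm [-33.3939   1.2984] gap to bar mm 43.393938125675824 F [0.1776 0.8672] ydir err 0.14352229579336365
```

Call:
carry_out(
  series=[
    [0,0,-0.04,0,0,0,0],
    [0,0,0,0,0,0,0],
  ],
)

```text
t: 8.4
tool_pos: [0.5129, 0.1363, 0.0211]
tool_rot: [2.056, 2.376, 0.0]
contact_force: [-2.2, 0.4, 1.6]
opening: 0.0476
```

```bash
python3 -c "
from h import *;fx(rep())
t=ctrl.get_image('top');fx(rep());s=ctrl.get_image('scene');fx(rep())
cv2.imwrite('pics/t4.png',t['frame']);cv2.imwrite('pics/s4.png',s['frame'])
cv2.imwrite('pics/t4c.png',cv2.resize(t['frame'][255:325,235:290],None,fx=8,fy=8,interpolation=2))
cv2.imwrite('pics/s4c.png',cv2.resize(s['frame'][190:265,330:450],None,fx=6,fy=6,interpolation=2))
"
```

```text
8.4 pos [0.5129 0.1363 0.0211] ydir 0.14403897133343685 z [ 0. -0. -1.] F [-2.2072  0.3732  1.5736] M [-0.0688  0.4005  0.0218] op 0.04764144930363729 q [ 0.1195  0.027   1.9754 -0.      1.1391 -0.0245]
fixture-frame tool mm [-33.3906   1.0363] gap to bar mm 43.390602622867384 F [0.6861 2.1308] ydir err 0.1435414195079959
8.45 pos [0.5129 0.1363 0.021 ] ydir 0.1440381469509319 z [ 0.0001 -0.     -1.    ] F [-2.7066  0.4208  2.2089] M [-0.0833  0.3904 -0.0074] op 0.04774309890527624 q [ 0.1195  0.027   1.9755 -0.0001  1.139  -0.0245]
fixture-frame tool mm [-33.3929   1.0507] gap to bar mm 43.392944687074454 F [0.8048 2.6182] ydir err 0.1435406033075272
8.5 pos [0.5128 0.1363 0.021 ] ydir 0.14403521928176327 z [ 0.0002 -0.     -1.    ] F [-2.5964 -1.0263  2.2187] M [-0.061   0.4721 -0.0009] op 0.04777479778972048 q [ 0.1195  0.0269  1.9755 -0.      1.139  -0.0245]
fixture-frame tool mm [-33.3908   1.056 ] gap to bar mm 43.39076699880039 F [-0.6431  2.7168] ydir err 0.14353770477051084
```

View pics/t4c.png

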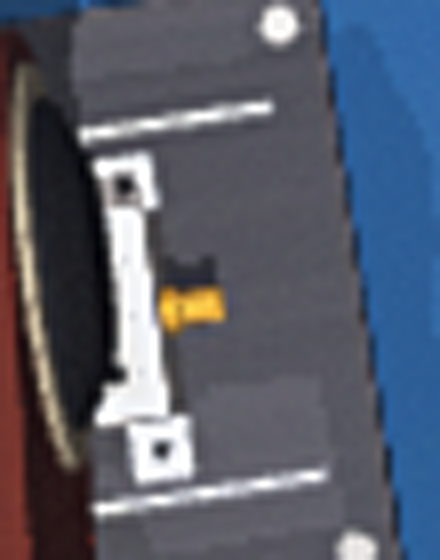

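View pics/s4c.png

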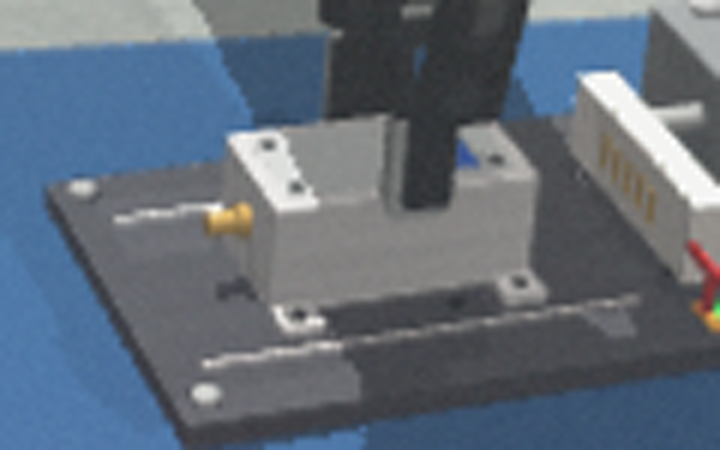

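Run:
```python
from h import *
t=ctrl.get_image("top");s=ctrl.get_image("scene");fx(rep())
w=1.7148;R=np.array([[np.cos(w),np.sin(w)],[-np.sin(w),np.cos(w)]])
c=lambda p:np.array(p)/8+[235,255]-0.4
for n,p,z in [("ear-",(125,185),.016),("ear+",(161,450),.016),("conn tip",(224,305),.034),("lineA",(100,132),.012),("lineA",(270,107),.012),("lineB",(120,505),.012),("lineB",(325,474),.012)]:
    print(n,(R@(atz(t,c(p),z)[:2]-[.5091,.1695])*1e3).round(1))
d=lambda p:np.array(p)/6+[330,190]-0.4
for n,p,z in [("s ear rear-",(298,315),.016),("s ear front-",(521,284),.016),("line",(205,364),.012),("line",(638,299),.012)]:
    print(n,(R@(atz(s,d(p),z)[:2]-[.5091,.1695])*1e3).round(1))
```

```text
8.6 pos [0.5129 0.1363 0.021 ] ydir 0.14400996129567828 z [ 0.0002  0.     -1.    ] F [-2.9604 -1.0079  3.6199] M [-0.0131  0.5433 -0.0538] op 0.04735479823062561 q [ 0.1195  0.0269  1.9756 -0.      1.1389 -0.0245]
fixture-frame tool mm [-33.4026   1.0419] gap to bar mm 43.402596262824666 F [-0.5726  3.0744] ydir err 0.14351270693553142
ear- [-72.4 -30.9]
ear+ [-71.9  33.3]
conn tip [-93.4   2.1]
lineA [-67.8 -44.8]
lineA [-109.4  -44.5]
lineB [-59.8  44.7]
lineB [-109.6   45. ]
s ear rear- [-72.4 -28.7]
s ear front- [  4.3 -29.6]
line [-108.3  -42.2]
line [ 40.5 -42. ]
```

Call:
carry_out(
  series=[
    [-0.04,0.32,0,0,0,0,0],
    [-0.04,0.32,0,0,0,0,0],
    [-0.04,0.32,0,0,0,0,0],
    [-0.04,0.32,0,0,0,0,0],
    [-0.04,0.3,0,0,0,0,0],
    [0,0,0,0,0,0,0],
    [0,0,0,0,0,0,0],
  ],
)

```text
t: 9.3
tool_pos: [0.508, 0.1775, 0.021]
tool_rot: [-2.055, -2.375, -0.005]
contact_force: [0.4, 4.2, 5.2]
opening: 0.0476
```

```bash
cat > look.py <<'E'
from h import *
import sys
k=sys.argv[1]
fx(rep())
t=ctrl.get_image("top");s=ctrl.get_image("scene")
cv2.imwrite(f'pics/t{k}.png',t['frame']);cv2.imwrite(f'pics/s{k}.png',s['frame'])
cv2.imwrite(f'pics/t{k}c.png',cv2.resize(t['frame'][245:350,130:280],None,fx=5.3,fy=5.3,interpolation=2))
cv2.imwrite(f'pics/s{k}c.png',cv2.resize(s['frame'][180:265,350:490],None,fx=5.5,fy=5.5,interpolation=2))
E
python3 look.py 5
```

```text
9.3 pos [0.508  0.1775 0.021 ] ydir 0.14409696862259552 z [ 0.0011  0.0031 -1.    ] F [0.3798 4.2411 5.153 ] M [0.544  0.0372 0.0099] op 0.047597250785295954 q [0.1961 0.043  1.9591 0.0032 1.1378 0.0507]
fixture-frame tool mm [ 8.0313 -0.0678] gap to bar mm 1.968692038130118 F [ 4.1427 -0.9845] ydir err 0.14359865592019594
```

View pics/t5c.png

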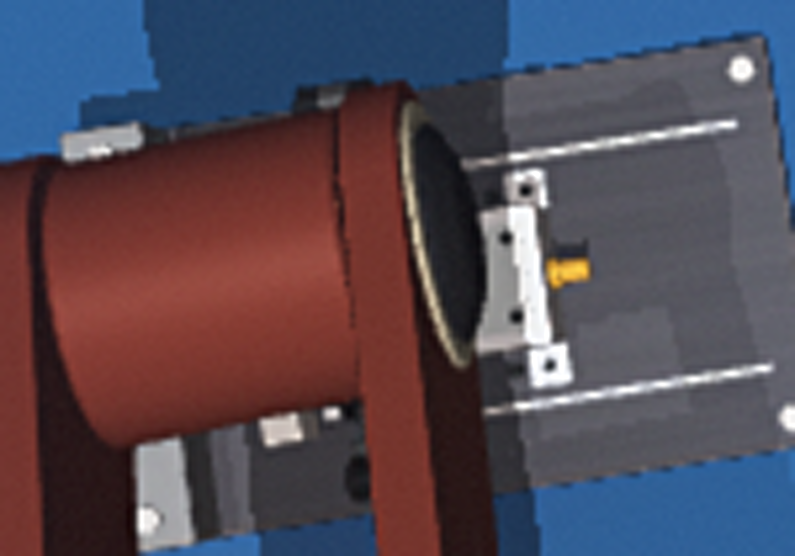

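View pics/s5c.png

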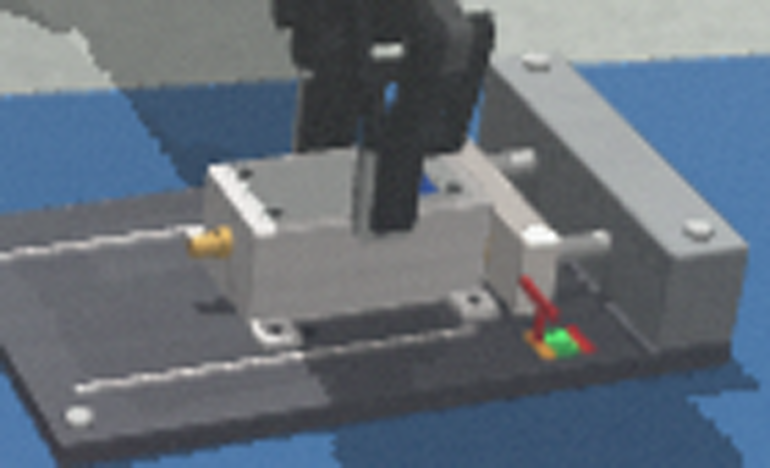

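```bash
cat > lat.py <<'E'
from h import *
import json
t=ctrl.get_image("top");s=ctrl.get_image("scene")
w=1.7148;R=np.array([[np.cos(w),np.sin(w)],[-np.sin(w),np.cos(w)]])
T=lambda im,p,z:(R@(atz(im,p,z)[:2]-[.5091,.1695])*1e3)
def run(ct,te,cs,se):
    for n,p in te: print("top",n,T(t,np.array(p)/5.3+[130,245]-.4,.052 if 'top' in n else .012 if 'l' in n else .016).round(1))
    for n,p in se: print("scn",n,T(s,np.array(p)/5.5+[350,180]-.4,.052 if 'top' in n else .012 if 'l' in n else .016).round(1))
E
python3 - <<'E'
from lat import *
run(0,[("ear-",(527,189)),("ear+",(550,365)),("topscrew-",(506,237)),("topscrew+",(517,316)),("l-",(735,124)),("l+",(770,368)),("l-",(500,160)),("l+",(530,405))],0,[("ear-r",(276,331)),("ear-f",(472,300)),("l",(80,387)),("l",(465,330))])
fx(rep())
E
```

```text
top ear- [-31.3 -32.4]
top ear+ [-30.7  31.9]
top topscrew- [-26.7 -14.2]
top topscrew+ [-26.7  13.8]
top l- [-109.3  -44.5]
top l+ [-108.9   45.2]
top l- [-22.5 -44.7]
top l+ [-20.9  45. ]
scn ear-r [-31.1 -31. ]
scn ear-f [ 44.6 -29.6]
scn l [-107.3  -41.4]
scn l [ 36.8 -41.6]
9.5 pos [0.508  0.1772 0.021 ] ydir 0.14335494794174544 z [ 0.001   0.0032 -1.    ] F [-0.4116  5.7465  4.9225] M [ 0.7439  0.0352 -0.0067] op 0.047281090460804205 q [0.1955 0.0428 1.9593 0.0032 1.1379 0.0508]
fixture-frame tool mm [ 7.7248 -0.054 ] gap to bar mm 2.275214447115474 F [ 5.7461 -0.4173] ydir err 0.14286429539832723
```

Call:
carry_out(
  series=[
    [-0.02,0.1,0,0,0,0,0],
    [-0.02,0.1,0,0,0,0,0],
    [-0.02,0.1,0,0,0,0,0],
    [-0.01,0.1,0,0,0,0,0],
    [0,0,0,0,0,0,0],
    [0,0,0,0,0,0,0],
  ],
)

```text
t: 10.1
tool_pos: [0.5069, 0.1836, 0.021]
tool_rot: [2.053, 2.373, -0.003]
contact_force: [1.0, -6.5, 6.6]
opening: 0.0476
```

```bash
python3 look.py 6
```

```text
10.1 pos [0.5069 0.1836 0.021 ] ydir 0.1445419295870189 z [ 0.0016 -0.0042 -1.    ] F [ 1.0198 -6.488   6.6274] M [-1.2408 -0.1008  0.1266] op 0.04757231457913556 q [ 0.212   0.0466  1.9554 -0.0049  1.139   0.0695]
fixture-frame tool mm [14.2688  0.1851] gap to bar mm -4.26881598589602 F [-6.5672 -0.0781] ydir err 0.14403907976280905
```

View pics/t6c.png

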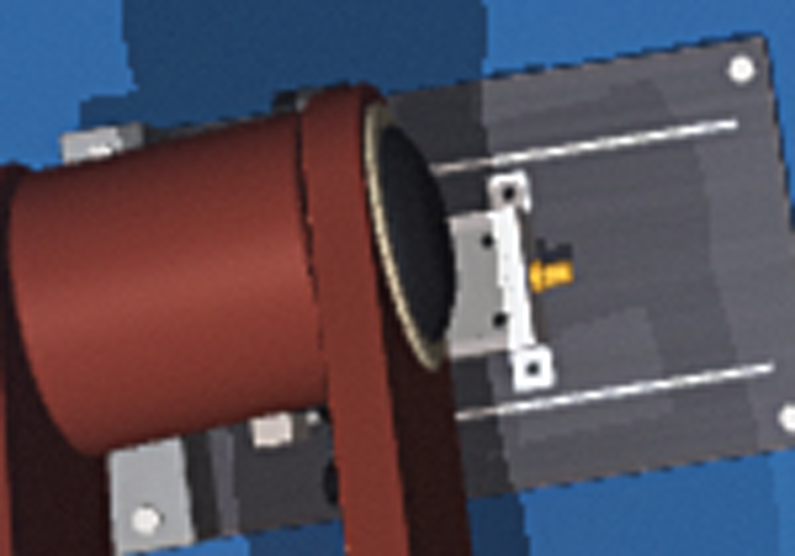

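View pics/s6c.png

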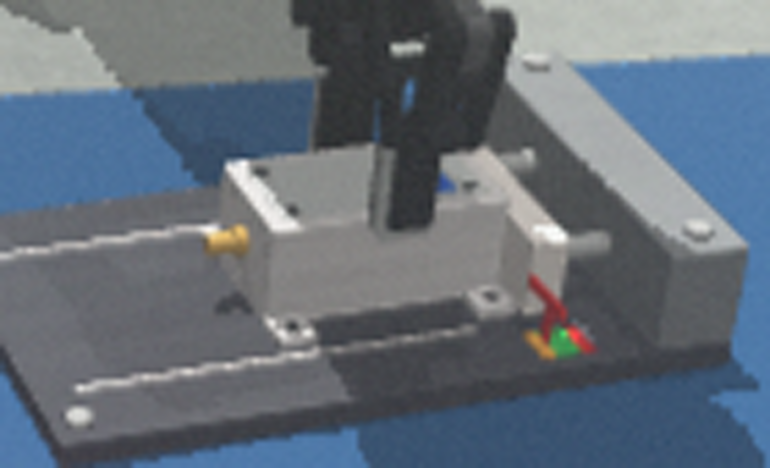

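Call:
carry_out(
  series=[
    [-0.01,0.08,0,0,0,0,0],
    [-0.01,0.08,0,0,0,0,0],
    [-0.01,0.08,0,0,0,0,0],
    [0,0,0,0,0,0,0],
    [0,0,0,0,0,0,0],
  ],
)

```text
t: 10.7
tool_pos: [0.5062, 0.1882, 0.021]
tool_rot: [2.051, 2.372, -0.007]
contact_force: [0.7, -11.6, 7.6]
opening: 0.0474
```

```bash
python3 look.py 7
```

```text
10.7 pos [0.5062 0.1882 0.021 ] ydir 0.14475095740226432 z [ 0.0015 -0.0071 -1.    ] F [  0.6644 -11.6313   7.5883] M [-1.9552 -0.1956  0.0805] op 0.04737777918791417 q [ 0.2222  0.0496  1.9522 -0.008   1.1399  0.0808]
fixture-frame tool mm [18.9271  0.1789] gap to bar mm -8.927056754630422 F [-11.6062   1.0116] ydir err 0.14424598229177407
```

View pics/t7c.png

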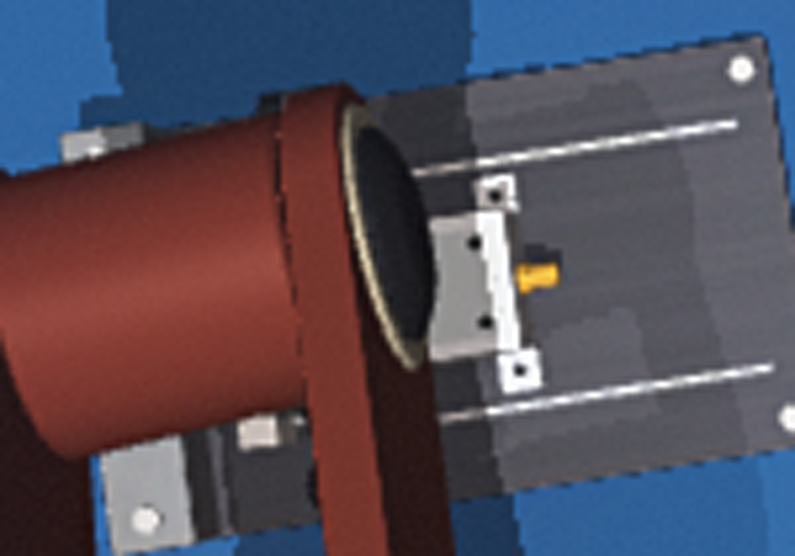

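View pics/s7c.png

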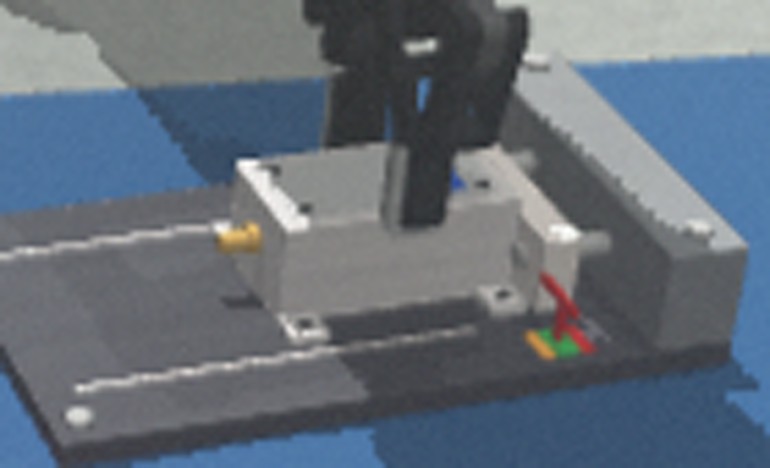

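Call:
carry_out(
  series=[
    [0,0,0,0.04,0,0,0],
    [0,0,0,0.03,0.01,0,0],
    [0,0,0,0,0,0,0],
    [0,0,0,0,0,0,0],
  ],
)

```text
t: 11.2
tool_pos: [0.5062, 0.1884, 0.021]
tool_rot: [2.055, 2.376, 0.001]
contact_force: [1.4, -11.3, 7.2]
opening: 0.0476
```

```bash
python3 look.py 8
python3 - <<'E'
from lat import *
run(0,[("ear-",(495,195)),("ear+",(520,370)),("topscrew-",(475,242)),("topscrew+",(486,322)),("l-",(735,124)),("l+",(770,368)),("l-",(480,163)),("l+",(500,410))],0,[("ear-r",(306,324)),("ear-f",(503,293))])
# project strip graduations at fixture y=-0.055 & pointer into scene crop
for y in(-.05,-.06):
  for x in(0,.005,.01,.015,.02):
    P=R.T@[.055+x,y]+[.5091,.1695]
    print(y,x,((proj(s,[*P,.012])-[350,180]+.4)*5.5).round(0))
m=ctrl.mark_of(s,"bar_face")[:1];print(m and (pix(m[0]["position"]),T(s,pix(m[0]["position"]),.03),m[0]["p"]))
F=s["frame"][180:265,350:490]
cv2.imwrite("pics/s8z.png",cv2.resize(F[45:70,80:125],None,fx=16,fy=16,interpolation=0))
E
```

```text
11.2 pos [0.5062 0.1884 0.021 ] ydir 0.14456027975090296 z [ 0.0005  0.0004 -1.    ] F [  1.3576 -11.2569   7.2216] M [-1.9152 -0.2127  0.1041] op 0.047618592687554806 q [0.2183 0.0485 1.9533 0.0003 1.1392 0.0736]
fixture-frame tool mm [19.1174  0.1673] gap to bar mm -9.117351358008293 F [-11.3352   0.2719] ydir err 0.1440572891876402
top ear- [-19.5 -32. ]
top ear+ [-19.7  32. ]
top topscrew- [-15.6 -14.2]
top topscrew+ [-15.6  14.2]
top l- [-109.3  -44.5]
top l+ [-108.9   45.2]
top l- [-15.1 -44.7]
top l+ [-9.9 45.1]
scn ear-r [-19.1 -29.4]
scn ear-f [ 57.4 -28.1]
-0.05 0 [522. 335.]
-0.05 0.005 [535. 333.]
-0.05 0.01 [548. 331.]
-0.05 0.015 [561. 330.]
-0.05 0.02 [574. 328.]
-0.06 0 [535. 350.]
-0.06 0.005 [548. 348.]
-0.06 0.01 [561. 346.]
-0.06 0.015 [574. 344.]
-0.06 0.02 [587. 343.]
(array([439.104, 216.288]), array([69.65361761, 10.6778374 ]), 0.72)
```

View pics/s8z.png

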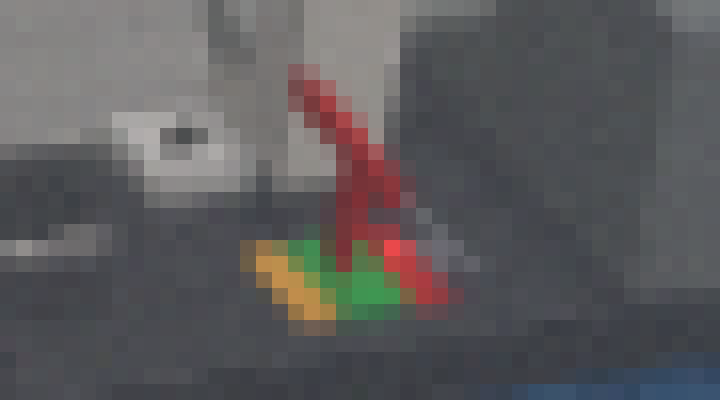

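View pics/s8c.png

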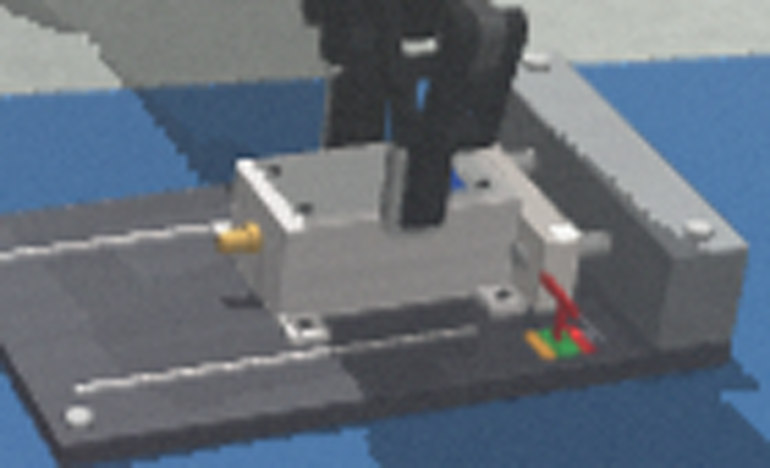

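View pics/t8c.png

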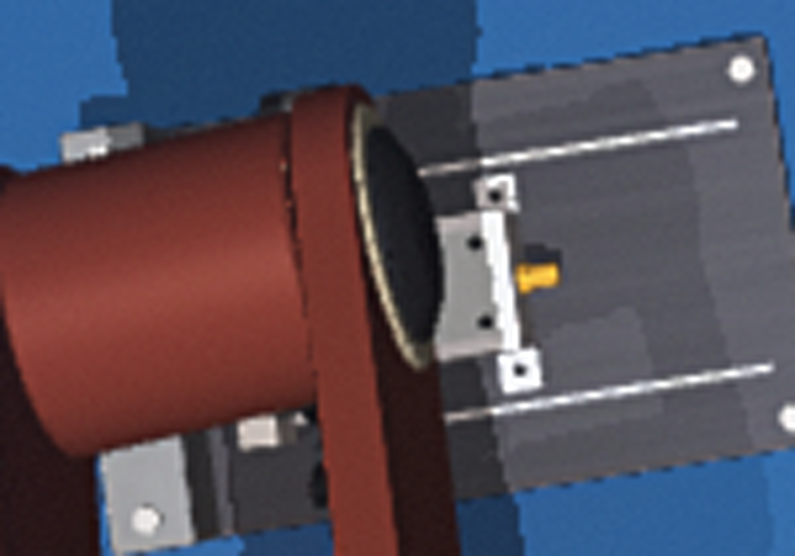

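Call:
carry_out(
  series=[
    [0,0,0,0,0,0,0],
    [0,0,0,0,0,0,0],
    [0,0,0,0,0,0,0],
    [0,0,0,0,0,0,0],
    [0,0,0,0,0,0,0],
    [0,0,0,0,0,0,0],
    [0,0,0,0,0,0,0],
    [0,0,0,0,0,0,0],
  ],
)

```text
t: 12.25
tool_pos: [0.5062, 0.1884, 0.021]
tool_rot: [2.055, 2.376, 0.001]
contact_force: [1.5, -11.3, 7.1]
opening: 0.0472
```

```bash
python3 look.py 9; python3 -c "
from h import *
a=cv2.imread('pics/s9.png');cv2.imwrite('pics/s9z.png',cv2.resize(a[200:255,400:470],None,fx=10,fy=10,interpolation=2))"
```

```text
12.25 pos [0.5062 0.1884 0.021 ] ydir 0.1446269992551556 z [ 0.0005  0.0003 -1.    ] F [  1.5329 -11.3001   7.1214] M [-1.9661 -0.1799  0.1263] op 0.04715068687726905 q [0.2183 0.0485 1.9533 0.0002 1.1392 0.0736]
fixture-frame tool mm [19.0865  0.1607] gap to bar mm -9.086528969856413 F [-11.4031   0.1046] ydir err 0.14412331051173216
```

View pics/s9z.png

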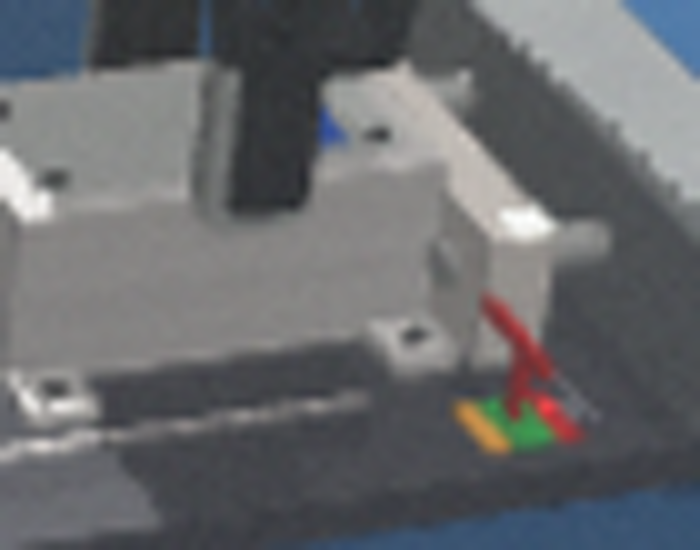

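View pics/s9.png

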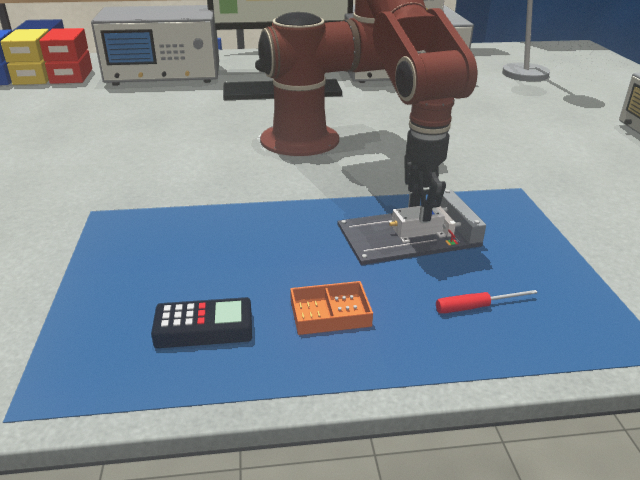

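The red pointer's foot is at about (515,410) in the zoom, in the middle of the green. The module lies flat against the bar, the meter, tray and screwdriver haven't moved, and the readings held steady for 1 s.

```bash
python3 -c "
from h import *;print(ctrl.finish_job());rep()"
```

```text
the job is handed in; nothing more can be done
None
the job is handed in; nothing more can be done
```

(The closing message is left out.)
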